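# Close up the drill case

### The job

The drill case stands open on the jeweller's bench with its drill rack folded up. With the fingertips, fold the rack down flat into the tray first, and only then swing the blue cover over and press it fully shut; do not lift the case or shove it about the bench, and leave the things standing around it where they are.

Things in the scene. Friction and masses are not known exactly. Their poses are not given: they have to be found in the camera images.
- case: The open drill case: a blue sheet-steel tray, 160 deep (x) by 240 wide (y) by 32 mm high, walls 2 mm, about 2 kg with all its parts, loose on the bench (friction about 0.6). Origin: centre of its underside, on the bench. Its own +x points to the side with the cover's hinge, -x to the front (catch side), y along both hinges, z up.
- rack (a joint): Fold-up drill rack, rad: 0 = flat in the tray, about 1.5 = upright (stop at 1.68). It folds down from upright towards the case's +x, so it is pushed on its drill side (the front when up, the top when flat). Stiff hinge, 0.14 N m: it stays where it is left; 1 to 4 N near its lip move it. While up, it blocks the cover. Flat, its top is 27 mm over the bench.
- rack_hinge (a point): Middle of the rack's hinge line: in the case frame at x -50, y 0, z 12 mm. Axes as the case's. The rack is a bare aluminium leaf 100 mm long from this hinge, 200 wide, 3 thick. On its drill side are cross bars 8 to 18 and 48 to 52 mm from the hinge, standing to 14 mm over the leaf's back, and thirteen drills and burs, up to 88 mm from the hinge and 15 mm over the back.
- rack_lip (a point): Middle of the outer face of the 14 mm lip bent up along the rack's free edge, towards its drill side, 100 mm from its hinge; it moves with the rack. Upright, it is about 112 mm over the bench.
- cover (a joint): Hinged cover, rad: 0 = shut, 1.57 = standing upright, more = leaning back (starts 1.85 to 2.1, stop at 2.2). It swings over towards the case's -x. Stiff hinge (0.32 N m, cover 0.28 kg): it stays where it is left, also half open, and must be pushed all the way; about 2 to 5 N near its free edge move it.
- cover_hinge (a point): Middle of the cover's hinge line, on the tray's rear rim: in the case frame at x +80, y 0, z 32 mm. Its axes are those of the case.
- cover_edge (a point): Middle of the cover's free outer edge, on its outside face; it moves with the cover. The cover is a blue sheet-steel pan 160 mm long from its hinge, 240 wide, 22 deep, sheet 2 mm, hollow side inwards. Open, this edge is 150 to 180 mm over the bench; shut, the flat top is 54 mm over the bench.
- dispenser: Bystander: black tape dispenser with a white roll, 150 x 60 x 79 mm high, 0.7 kg, loose. Origin: centre of its underside. Leave it where it stands.
- bottle: Bystander: glass bottle with a wooden cap, 64 mm across, 150 mm high, loose. Origin: centre of its underside. Leave it where it stands.
- jar: Bystander: small amber jar with a brass lid, 54 mm across, 65 mm high, loose. Origin: centre of its underside. Leave it where it stands.

How it is judged:
By the outcome, as a careful person would: the job done as asked, in the order asked, and still so for the second after the job is handed in, with the robot touching nothing.
It also fails if it takes over 64 s, if anything falls off the work surface, if the arm or the gripper's body presses on something with over 40 N, if the wrist force passes 120 N, or if a joint passes its speed limit or range.

### The arm

A 6-joint arm with a two-finger parallel gripper is mounted at the origin on the work surface. World frame = base frame: x ahead of the robot, y to its left, z up, the work surface at z = 0. Lengths are in m, angles in rad, forces in N, time in s.
With the tool pointing down it reaches from about 0.2 to 0.875 m from the base axis. Payload 3.4 kg.
Tool frame: the origin (TCP) lies at the very end of the fingers, on their centre line; the grasp point (between the pads) lies 19 mm behind it; z points along the fingers, y is the line along which they close (so a half turn about z gives the same grasp; the last joint's range is limited). The gripper opens to 94 mm and grips with 3 to 60 N. Pads are 16 mm wide; open, the fingers measure 119 mm over their backs; the gripper's body (75 mm by 177 mm) begins 78 mm behind the grasp point.
Start: joints at [1.196, 0.276, 1.505, -0, 1.361, -0.121], TCP at [0.144, 0.557, 0.205] pointing down, gripper open.
Joint ranges: [-2.89, 2.89], [-0.75, 2.08], [0.22, 2.7], [-1.18, 4.32], [0.11, 2.71], [-2.7, 2.7]. Speed limits (rad/s): [2.57, 2.57, 3.14, 3.14, 3.14, 3.14].

### API

Orientations are given as a rotation vector (axis times angle).
In Python, from plant import manip gives the robot as it stands.
- The arm moves only by the tool play_rows, never from a script. Its argument "targets" is a list of rows, each an object of numbers: "x", "y", "z": the shift along the world's x, y, z scaled (see below); "ax", "ay", "az": the turn, a rotation vector about the world's x, y, z scaled (see below); "gripper": the closure, from -1 (fully open) to 1 (shut). In form: [{"x": .., "y": .., "z": .., "ax": .., "ay": .., "az": .., "gripper": ..}, ...]. A call has 1 to 12 rows; each row shifts and turns the commanded pose from where the row before left it; what a row does not reach is not made up. The controller multiplies each number of a shift by 0.2 m and each number of a turn by 45 degrees. A row lasts 1/12 s, in which the tool goes at most 41.7 mm and 7.16 degrees, less where a joint would pass 70% of its speed; a pose out of reach is approached as far as the arm can. A call with a number of a shift or a turn outside -1 to 1 is refused whole. A call with a gripper value outside its range is refused whole. The fingers move at their own pace and stop on an object; "grip_force" is the grip in N (left out, the last holds). Time passes only in rows, so rows that do not move let the fingers close. It gives the time, the measured TCP pose, the force, the opening and the grip force at its end, in the units of the state.
- manip.sense(): the state, without advancing time (a new reading comes with each control period).
- manip.read_camera(name): name is "scene" or "top" or "wrist"; returns the picture (384x512x3 uint8, red, green, blue); there is no depth.
- manip.camera_params(name): a dict with "K" (3x3 intrinsics, pixels), "dist" ([k1, k2, p1, p2, k3] as OpenCV has them; the pictures are not rectified), "rvec" (rotation vector, rad) and "tvec" (3), from world to camera coordinates, as OpenCV has them. Camera axes: x right, y down, z forward; pixel columns grow to the right and rows downward; lengths in m; the calibration is good to about 2 mm. A picture is of the moment at which its call begins: read the wrist's pose just before it. camera_params takes no time and is no camera call; for the wrist camera it gives the pose at the moment of the call.
- manip.finish_job(): hands the job in; it is judged then, once.
Trained networks look in the newest picture that a camera, given by its name, has taken for a name from the list of things; names that differ only in an ending like _2 or _b are one class to them, and where a whole thing is asked for, a point or a joint stands for the part that bears it (a point fixed in the world has none). Each returns a list of dicts, best first, with "conf" (0 to 1); they miss things now and then, are a little off and sometimes report something else, mostly with a low value. They report only what shows in the picture. A call takes as long as a camera call.
- manip.regions_of(camera, query): "region" (384x512 bool, what is visible of it) and "bbox" ([centre column, centre row, width, height] in pixels, round what is visible of it).
The state is a dict: "clock": time; "qpos": joint angles; "joint_velocities": joint speeds; "joint_torque": joint torques, N m; "eef_pos": TCP position; "eef_rot": TCP orientation; "ft_force": force on the tool from outside, world axes, zero at the start; "moment": the same for the moment, N m; "gripper_width": finger opening in m; "grip_force": force on a finger pad.
Only numpy, scipy, OpenCV 4.12 (cv2) and the standard library are available. Lean on these libraries where they do the work, as an engineer would, in place of code of your own. Each camera call takes 0.05 s, during which the arm holds its last target. There are 200 camera calls.

## Working session

There is one attempt and no reset: what is moved stays moved. The work goes in short steps, Python scripts to look and compute and a tool call to move; the robot and the scene stay as the last step left them, time stands still between calls to the robot, and variables do not carry over. Pictures are saved under pics/ and viewed, at most 10 in all, crops included, and the job is handed in when it is done.

Besides the shell and the picture viewer there is one more tool, called after "Request:" as name(argument=value, ...), one argument or row to a line, values as JSON. play_rows: Moves the arm, as the interface text tells. Shifts and turns lie within -1 to 1; 1 stands for 0.2 m of shift or 45 degrees of turn. Its arguments: {"type":"object","properties":{"targets":{"type":"array","items":{"type":"object","properties":{"x":{"type":"number","minimum":-1,"maximum":1},"y":{"type":"number","minimum":-1,"maximum":1},"z":{"type":"number","minimum":-1,"maximum":1},"ax":{"type":"number","minimum":-1,"maximum":1},"ay":{"type":"number","minimum":-1,"maximum":1},"az":{"type":"number","minimum":-1,"maximum":1},"gripper":{"type":"number"}}}},"grip_force":{"type":"number"}},"required":["targets"]}

```bash
mkdir -p pics; ls
cat > h.py <<'E'
import numpy as np, cv2
from plant import manip
def proj(cam,P):
    c=manip.camera_params(cam)
    p,_=cv2.projectPoints(np.float64(P).reshape(-1,3),np.float64(c['rvec']),np.float64(c['tvec']),np.float64(c['K']),np.float64(c['dist']))
    return p.reshape(-1,2)
def back(cam,uv,z):
    c=manip.camera_params(cam)
    n=cv2.undistortPoints(np.float64(uv).reshape(-1,1,2),np.float64(c['K']),np.float64(c['dist'])).reshape(-1,2)
    R=cv2.Rodrigues(np.float64(c['rvec']))[0]; o=-R.T@np.float64(c['tvec']).ravel()
    d=np.c_[n,np.ones(len(n))]@R
    return o+d*((z-o[2])/d[:,2])[:,None]
E
python3 - <<'E'
from h import *
ims=[]
for c in ('scene','top'):
    im=manip.read_camera(c); ims.append(im); cv2.imwrite(f'pics/{c}0.png',im[...,::-1])
    for q in ('case','rack','cover','dispenser','bottle','jar'):
        for r in manip.regions_of(c,q)[:2]: print(c,q,round(r['conf'],2),np.round(r['bbox']))
    p=manip.camera_params(c);R=cv2.Rodrigues(np.float64(p['rvec']))[0];print(c,-R.T@np.ravel(p['tvec']))
s=manip.sense();print(s['clock'],s['eef_rot'])
E
```

```text
pics
scene case 0.63 [259. 160. 120. 131.]
scene rack 0.93 [243. 181.  68.  59.]
scene cover 0.87 [276. 136.  84.  83.]
scene bottle 0.85 [115. 255.  39.  57.]
scene bottle 0.63 [279. 136.  80.  77.]
scene jar 0.6 [305. 110.  13.  10.]
scene [ 0.92271403 -0.47806264  0.72208445]
top case 0.97 [224. 208. 102. 106.]
top rack 0.73 [398. 232.  39.  24.]
top rack 0.67 [260. 204.  14.  81.]
top cover 0.89 [190. 208.  45. 103.]
top dispenser 0.61 [401. 139.  55.  64.]
top bottle 0.79 [398. 232.  39.  28.]
top bottle 0.53 [191. 209.  41. 107.]
top jar 0.73 [ 97. 229.  22.  17.]
top [0.43658512 0.03070776 1.30080475]
0.7 [3.97554519e-01 3.11628408e+00 2.65445408e-04]
```

View pics/scene0.png

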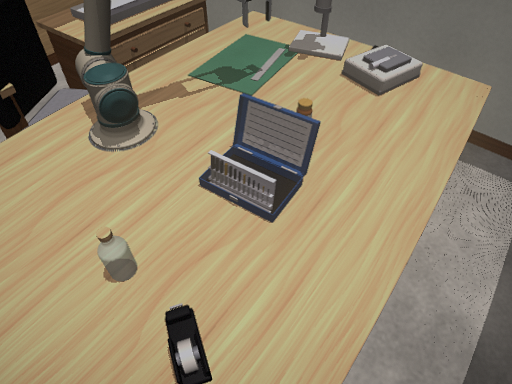

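View pics/top0.png

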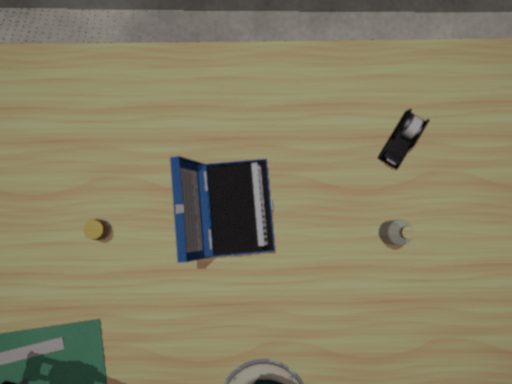

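```bash
cat >> h.py <<'E'
B=np.array([[i,j,k] for i in (0,1) for j in (-1,1) for k in (0,1)],float)
def parts(p):
    x,y,yaw,tr,tc=p
    def w(L):
        c,s=np.cos(yaw),np.sin(yaw); L=np.asarray(L)
        return np.c_[x+c*L[:,0]-s*L[:,1],y+s*L[:,0]+c*L[:,1],L[:,2]]
    tray=B*[.16,.12,.032]-[.08,0,0]
    def leaf(o,d,n,l,hw,h): return np.array([[o[0]+b[0]*l*d[0]+b[2]*h*n[0],b[1]*hw,o[1]+b[0]*l*d[1]+b[2]*h*n[1]] for b in B])
    rack=leaf((-.05,.012),(np.cos(tr),np.sin(tr)),(-np.sin(tr),np.cos(tr)),.1,.1,.014)
    cov=leaf((.08,.032),(-np.cos(tc),np.sin(tc)),(np.sin(tc),np.cos(tc)),.16,.12,.022)
    return w(tray),w(rack),w(cov)
def sil(cam,P,k=4):
    m=np.zeros((384*k,512*k),np.uint8)
    cv2.fillConvexPoly(m,cv2.convexHull(np.round((proj(cam,P)+.5)*k).astype(np.int32)),1); return m
def overlay(cam,im,p,c,k=5):
    o=cv2.resize(im[c[1]:c[3],c[0]:c[2]],None,fx=k,fy=k,interpolation=cv2.INTER_CUBIC)[...,::-1].copy()
    E=[(a,b) for a in range(8) for b in range(a) if bin(a^b).count('1')==1]
    for P,col in zip(parts(p),((0,255,255),(0,0,255),(0,255,0))):
        q=(proj(cam,P)-c[:2]+.5)*k
        for a,b in E: cv2.line(o,tuple(int(v) for v in q[a]),tuple(int(v) for v in q[b]),col,1)
    return o
E
cat > fit.py <<'E'
from h import *
from scipy.optimize import minimize
M={}
ims={}
for c in ('scene','top'):
    ims[c]=manip.read_camera(c)
    for q in ('case','rack','cover'):
        rs=manip.regions_of(c,q)
        if q=='rack': rs=[r for r in rs if 200<r['bbox'][0]<290]
        if rs: M[c,q]=cv2.resize(rs[0]['region'].astype(np.uint8),None,fx=4,fy=4,interpolation=cv2.INTER_NEAREST)
def iou(a,b): return (a&b).sum()/max(1,(a|b).sum())
def cost(p,pr=False):
    pp=parts(p);t=0
    for (c,q),m in M.items():
        s={'case':lambda:sil(c,pp[0])|sil(c,pp[1])|sil(c,pp[2]),'rack':lambda:sil(c,pp[1]),'cover':lambda:sil(c,pp[2])}[q]()
        v=iou(s,m); t+=(2 if q=='case' else 1)*(1-v)
        if pr: print(c,q,round(v,3))
    return t
c0=back('top',[[240,208]],.02)[0]
p0=[c0[0],c0[1],np.pi/2+.05,1.5,1.95]
sx=np.array([p0]+[np.add(p0,np.eye(5)[i]*[.015,.015,.08,.1,.15][i]) for i in range(5)])
r=minimize(cost,p0,method='Nelder-Mead',options=dict(initial_simplex=sx,maxiter=250))
print(np.round(p0,3),np.round(r.x,4),r.fun);cost(r.x,True)
np.save('p.npy',r.x)
a=overlay('scene',ims['scene'],r.x,(190,85,330,225),4);b=overlay('top',ims['top'],r.x,(160,145,285,270),4)
b=cv2.copyMakeBorder(b,0,60,0,0,cv2.BORDER_CONSTANT);b=cv2.resize(b,(230*500//560+0,0) if 0 else (500,560))
cv2.imwrite('pics/ov_s.png',a);cv2.imwrite('pics/ov_t.png',overlay('top',ims['top'],r.x,(160,145,285,270),4))
for q in ('dispenser','bottle','jar'):
  pass
print('jar',back('top',[[95,230]],.065),'bottle',back('top',[[406,232]],.15))
E
python3 fit.py
```

```text
[0.502 0.05  1.621 1.5   1.95 ] [0.5031 0.0543 1.6432 1.4826 1.8368] 0.4538279350368314
scene case 0.976
scene rack 0.886
scene cover 0.961
top case 0.974
top rack 0.859
top cover 0.94
jar [[0.45126489 0.40798475 0.065     ]] bottle [[ 0.43283521 -0.33685418  0.15      ]]
```

View pics/ov_s.png

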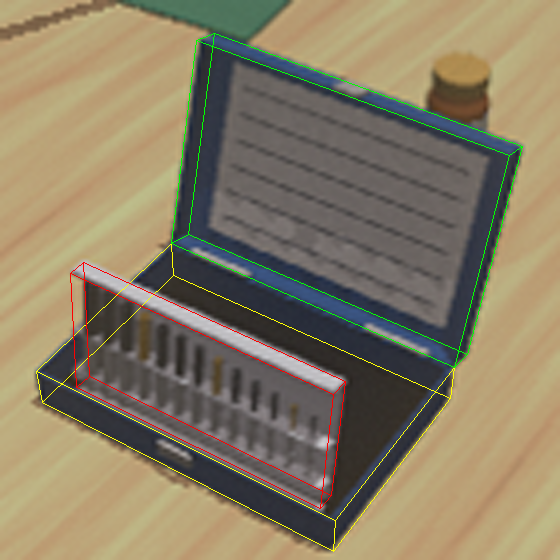

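View pics/ov_t.png

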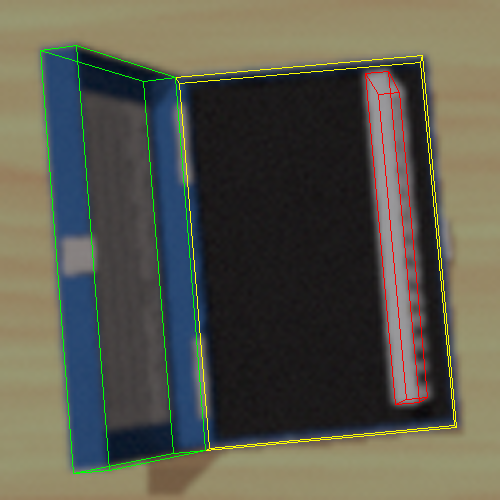

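Request:
play_rows(
  targets=[
    {"z": 0.2,"gripper": 1},
    {"z": 0.2,"gripper": 1},
    {"x": 0.1,"y": -0.17,"az": -0.15,"gripper": 1},
    {"x": 0.1,"y": -0.17,"az": -0.15,"gripper": 1},
    {"x": 0.1,"y": -0.17,"az": -0.15,"gripper": 1},
    {"x": 0.1,"y": -0.17,"az": -0.15,"gripper": 1},
    {"x": 0.1,"y": -0.17,"az": -0.15,"gripper": 1},
    {"x": 0.1,"y": -0.17,"az": -0.15,"gripper": 1},
    {"x": 0.1,"y": -0.17,"az": -0.15,"gripper": 1},
    {"x": 0.1,"y": -0.17,"az": -0.15,"gripper": 1},
    {"x": 0.1,"y": -0.17,"az": -0.15,"gripper": 1},
    {"x": 0.1,"y": -0.17,"az": -0.15,"gripper": 1},
  ],
  grip_force=20,
)

```text
validation failed for argument at $.ta...
```

```bash
cat >> h.py <<'E'
p=np.load('p.npy') if __import__('os').path.exists('p.npy') else None
def W(cx,cz,cy=0):
    c,s=np.cos(p[2]),np.sin(p[2]); return np.array([p[0]+c*cx-s*cy,p[1]+s*cx+c*cy,cz])
def now():
    s=manip.sense(); R=cv2.Rodrigues(np.float64(s['eef_rot']))[0]
    a=np.degrees(np.arctan2(R[1,1],R[0,1]))
    print('t',round(s['clock'],2),'pos',np.round(s['eef_pos'],4),'F',np.round(s['ft_force'],1),'yawerr',round((np.degrees(p[2])-90-a+90)%180-90,2),'tilt',np.round(R[:,2],3),'w',s['gripper_width'])
    return np.array(s['eef_pos'])
def rows(wps,start=None):
    a=now() if start is None else start
    for q in wps: print('tgt',np.round(q,4),'row',np.round((q-a)/.2,3)); a=q
E
python3 - <<'E'
from h import *
rows([W(-.095,.285),W(-.095,.104)])
print('rack path')
q=W(-.095,.104); L=[]
for t,d in zip(np.radians([90,85,78,70,62,54,46,38,30,22,15,8,3,0]),[.091,.091,.092,.093,.094,.094,.095,.095,.095,.096,.096,.097,.097,.097]):
    n=.0135; cx=-.05+d*np.cos(t)-n*np.sin(t); cz=.012+d*np.sin(t)+n*np.cos(t); L.append(W(cx-.008,cz))
rows(L,q)
E
```

```text
t 1.1 pos [0.1444 0.5566 0.2055] F [-0.8 -0.3  0.3] yawerr -71.31 tilt [ 0.  0. -1.] w 0.09383374211010045
tgt [ 0.5099 -0.0405  0.285 ] row [ 1.828 -2.986  0.397]
tgt [ 0.5099 -0.0405  0.104 ] row [ 0.     0.    -0.905]
rack path
tgt [ 0.5082 -0.0171  0.103 ] row [-0.008  0.117 -0.005]
tgt [ 0.5076 -0.0091  0.1038] row [-0.003  0.04   0.004]
tgt [0.5068 0.0023 0.1048] row [-0.004  0.057  0.005]
tgt [0.5059 0.0155 0.104 ] row [-0.005  0.066 -0.004]
tgt [0.5049 0.0285 0.1013] row [-0.005  0.065 -0.013]
tgt [0.504  0.0406 0.096 ] row [-0.004  0.06  -0.027]
tgt [0.5032 0.0525 0.0897] row [-0.004  0.06  -0.031]
tgt [0.5024 0.0628 0.0811] row [-0.004  0.051 -0.043]
tgt [0.5018 0.0717 0.0712] row [-0.003  0.045 -0.05 ]
tgt [0.5012 0.0801 0.0605] row [-0.003  0.042 -0.054]
tgt [0.5008 0.0854 0.0499] row [-0.002  0.026 -0.053]
tgt [0.5004 0.0903 0.0389] row [-0.002  0.025 -0.055]
tgt [0.5003 0.0923 0.0306] row [-0.001  0.01  -0.042]
tgt [0.5002 0.0932 0.0255] row [-0.     0.004 -0.025]
```

Request:
play_rows(
  targets=[
    {"x": 0,"y": 0,"z": 0.2,"ax": 0,"ay": 0,"az": 0,"gripper": 1},
    {"x": 0,"y": 0,"z": 0.2,"ax": 0,"ay": 0,"az": 0,"gripper": 1},
    {"x": 0.1,"y": -0.17,"z": 0,"ax": 0,"ay": 0,"az": -0.15,"gripper": 1},
    {"x": 0.1,"y": -0.17,"z": 0,"ax": 0,"ay": 0,"az": -0.15,"gripper": 1},
    {"x": 0.1,"y": -0.17,"z": 0,"ax": 0,"ay": 0,"az": -0.15,"gripper": 1},
    {"x": 0.1,"y": -0.17,"z": 0,"ax": 0,"ay": 0,"az": -0.15,"gripper": 1},
    {"x": 0.1,"y": -0.17,"z": 0,"ax": 0,"ay": 0,"az": -0.15,"gripper": 1},
    {"x": 0.1,"y": -0.17,"z": 0,"ax": 0,"ay": 0,"az": -0.15,"gripper": 1},
    {"x": 0.1,"y": -0.17,"z": 0,"ax": 0,"ay": 0,"az": -0.15,"gripper": 1},
    {"x": 0.1,"y": -0.17,"z": 0,"ax": 0,"ay": 0,"az": -0.15,"gripper": 1},
    {"x": 0.1,"y": -0.17,"z": 0,"ax": 0,"ay": 0,"az": -0.15,"gripper": 1},
    {"x": 0.1,"y": -0.17,"z": 0,"ax": 0,"ay": 0,"az": -0.15,"gripper": 1},
  ],
  grip_force=20,
)

```text
clock: 2.1
eef_pos: [0.3448, 0.2149, 0.2858]
eef_rot: [2.068, 2.364, 0.002]
ft_force: [1.5, 0.3, 0.2]
gripper_width: 0.0177
grip_force: 0.0
```

Run:
```python
from h import *
rows([W(-.095,.285)])
```

```text
t 2.1 pos [0.3448 0.2149 0.2858] F [1.5 0.3 0.2] yawerr -3.5 tilt [ 0.001  0.    -1.   ] w 0.017716232819473227
tgt [ 0.5099 -0.0405  0.285 ] row [ 0.826 -1.277 -0.004]
```

Request:
play_rows(
  targets=[
    {"x": 0.103,"y": -0.16,"z": 0,"ax": 0,"ay": 0,"az": -0.078,"gripper": 1},
    {"x": 0.103,"y": -0.16,"z": 0,"ax": 0,"ay": 0,"az": 0,"gripper": 1},
    {"x": 0.103,"y": -0.16,"z": 0,"ax": 0,"ay": 0,"az": 0,"gripper": 1},
    {"x": 0.103,"y": -0.16,"z": 0,"ax": 0,"ay": 0,"az": 0,"gripper": 1},
    {"x": 0.103,"y": -0.16,"z": 0,"ax": 0,"ay": 0,"az": 0,"gripper": 1},
    {"x": 0.103,"y": -0.16,"z": 0,"ax": 0,"ay": 0,"az": 0,"gripper": 1},
    {"x": 0.103,"y": -0.16,"z": 0,"ax": 0,"ay": 0,"az": 0,"gripper": 1},
    {"x": 0.103,"y": -0.16,"z": 0,"ax": 0,"ay": 0,"az": 0,"gripper": 1},
    {"x": 0,"y": 0,"z": -0.2,"ax": 0,"ay": 0,"az": 0,"gripper": 1},
    {"x": 0,"y": 0,"z": -0.2,"ax": 0,"ay": 0,"az": 0,"gripper": 1},
    {"x": 0,"y": 0,"z": -0.2,"ax": 0,"ay": 0,"az": 0,"gripper": 1},
    {"x": 0,"y": 0,"z": -0.2,"ax": 0,"ay": 0,"az": 0,"gripper": 1},
  ],
)

```text
clock: 3.1
eef_pos: [0.5093, -0.0399, 0.1242]
eef_rot: [2.134, 2.304, 0.001]
ft_force: [0.8, -0.9, 0.1]
gripper_width: 0.0006
grip_force: 0.0
```

Run:
```python
from h import *
rows([W(-.095,.104)])
```

```text
t 3.1 pos [ 0.5093 -0.0399  0.1242] F [ 0.8 -0.9  0.1] yawerr -0.25 tilt [ 0.001 -0.    -1.   ] w 0.0005732776301227208
tgt [ 0.5099 -0.0405  0.104 ] row [ 0.003 -0.003 -0.101]
```

Request:
play_rows(
  targets=[
    {"x": 0,"y": 0,"z": -0.1,"ax": 0,"ay": 0,"az": 0,"gripper": 1},
    {"x": -0.004,"y": 0.058,"z": -0.003,"ax": 0,"ay": 0,"az": 0,"gripper": 1},
    {"x": -0.004,"y": 0.056,"z": -0.002,"ax": 0,"ay": 0,"az": 0,"gripper": 1},
    {"x": -0.002,"y": 0.02,"z": 0.002,"ax": 0,"ay": 0,"az": 0,"gripper": 1},
    {"x": -0.001,"y": 0.02,"z": 0.002,"ax": 0,"ay": 0,"az": 0,"gripper": 1},
    {"x": -0.002,"y": 0.029,"z": 0.003,"ax": 0,"ay": 0,"az": 0,"gripper": 1},
    {"x": -0.002,"y": 0.028,"z": 0.002,"ax": 0,"ay": 0,"az": 0,"gripper": 1},
    {"x": -0.002,"y": 0.033,"z": -0.002,"ax": 0,"ay": 0,"az": 0,"gripper": 1},
    {"x": -0.003,"y": 0.033,"z": -0.002,"ax": 0,"ay": 0,"az": 0,"gripper": 1},
  ],
)

```text
clock: 3.85
eef_pos: [0.5059, 0.0164, 0.1062]
eef_rot: [2.132, 2.304, 0.002]
ft_force: [0.9, -1.2, -1.6]
gripper_width: 0.0003
grip_force: 0.8
```

Run:
```python
from h import *
a=manip.read_camera('scene'); b=manip.read_camera('wrist'); now()
p[3]=np.radians(70)
o=overlay('scene',a,p,(190,70,330,225),3); o=np.hstack([cv2.copyMakeBorder(o,0,0,0,0,0),cv2.resize(b[...,::-1],(380,o.shape[0]))])
cv2.imwrite('pics/r1.png',o); print(o.shape)
```

```text
t 3.95 pos [0.5051 0.0172 0.1058] F [-0.2 -0.1  0. ] yawerr -0.35 tilt [ 0.     0.001 -1.   ] w 0.00039863020306523907
(465, 800, 3)
```

View pics/r1.png

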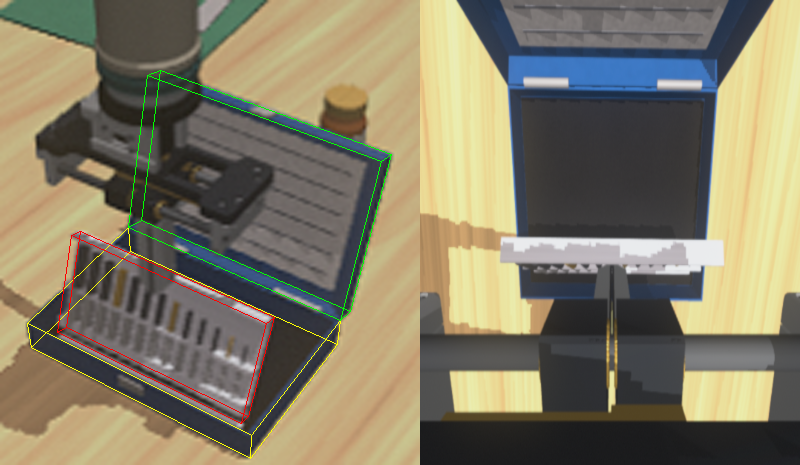

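The rack (red outline) has followed to about 70° and the case outline still matches; the finger is at the lip. I'll carry on along the arc.

Request:
play_rows(
  targets=[
    {"x": -0.003,"y": 0.032,"z": -0.01,"ax": 0,"ay": 0,"az": 0,"gripper": 1},
    {"x": -0.002,"y": 0.032,"z": -0.01,"ax": 0,"ay": 0,"az": 0,"gripper": 1},
    {"x": -0.002,"y": 0.03,"z": -0.013,"ax": 0,"ay": 0,"az": 0,"gripper": 1},
    {"x": -0.002,"y": 0.03,"z": -0.014,"ax": 0,"ay": 0,"az": 0,"gripper": 1},
    {"x": -0.002,"y": 0.03,"z": -0.016,"ax": 0,"ay": 0,"az": 0,"gripper": 1},
    {"x": -0.002,"y": 0.03,"z": -0.016,"ax": 0,"ay": 0,"az": 0,"gripper": 1},
    {"x": -0.002,"y": 0.026,"z": -0.021,"ax": 0,"ay": 0,"az": 0,"gripper": 1},
    {"x": -0.002,"y": 0.025,"z": -0.022,"ax": 0,"ay": 0,"az": 0,"gripper": 1},
    {"x": -0.002,"y": 0.022,"z": -0.025,"ax": 0,"ay": 0,"az": 0,"gripper": 1},
    {"x": -0.001,"y": 0.022,"z": -0.025,"ax": 0,"ay": 0,"az": 0,"gripper": 1},
  ],
)

```text
clock: 4.78
eef_pos: [0.5011, 0.0717, 0.0704]
eef_rot: [2.133, 2.306, -0.002]
ft_force: [1.5, -4.5, -2.6]
gripper_width: 0.0001
grip_force: 2.7
```

Run:
```python
from h import *
rows([np.array(q) for q in [[0.5018,0.0717,0.0712],[0.5012,0.0801,0.0605],[0.5008,0.0854,0.0499],[.5004,.0903,.0389],[.5002,.0925,.03],[.5002,.0935,.0255]]])
```

```text
t 4.78 pos [0.5011 0.0717 0.0704] F [ 1.5 -4.5 -2.6] yawerr -0.33 tilt [-0.    -0.001 -1.   ] w 0.00010263878424155614
tgt [0.5018 0.0717 0.0712] row [0.004 0.    0.004]
tgt [0.5012 0.0801 0.0605] row [-0.003  0.042 -0.054]
tgt [0.5008 0.0854 0.0499] row [-0.002  0.026 -0.053]
tgt [0.5004 0.0903 0.0389] row [-0.002  0.025 -0.055]
tgt [0.5002 0.0925 0.03  ] row [-0.001  0.011 -0.044]
tgt [0.5002 0.0935 0.0255] row [ 0.     0.005 -0.023]
```

Request:
play_rows(
  targets=[
    {"x": 0,"y": 0.016,"z": -0.025,"ax": 0,"ay": 0,"az": 0,"gripper": 1},
    {"x": 0,"y": 0.016,"z": -0.025,"ax": 0,"ay": 0,"az": 0,"gripper": 1},
    {"x": 0,"y": 0.013,"z": -0.027,"ax": 0,"ay": 0,"az": 0,"gripper": 1},
    {"x": 0,"y": 0.013,"z": -0.027,"ax": 0,"ay": 0,"az": 0,"gripper": 1},
    {"x": 0,"y": 0.011,"z": -0.027,"ax": 0,"ay": 0,"az": 0,"gripper": 1},
    {"x": 0,"y": 0.011,"z": -0.027,"ax": 0,"ay": 0,"az": 0,"gripper": 1},
    {"x": 0,"y": 0.005,"z": -0.022,"ax": 0,"ay": 0,"az": 0,"gripper": 1},
    {"x": 0,"y": 0.004,"z": -0.02,"ax": 0,"ay": 0,"az": 0,"gripper": 1},
  ],
)

```text
clock: 5.45
eef_pos: [0.5002, 0.0895, 0.0304]
eef_rot: [-2.133, -2.305, 0.003]
ft_force: [-1.4, -4.9, -0.7]
gripper_width: 0.0002
grip_force: 2.7
```

Run:
```python
from h import *
a=manip.read_camera('scene'); b=manip.read_camera('wrist'); now()
p[3]=np.radians(2)
o=overlay('scene',a,p,(190,70,330,225),3); o=np.hstack([o,cv2.resize(b[...,::-1],(380,o.shape[0]))])
cv2.imwrite('pics/r2.png',o)
```

```text
t 5.55 pos [0.5001 0.0896 0.0301] F [-0.6 -4.9 -3.2] yawerr -0.3 tilt [-0.002 -0.    -1.   ] w 0.0002929791994098053
```

View pics/r2.png

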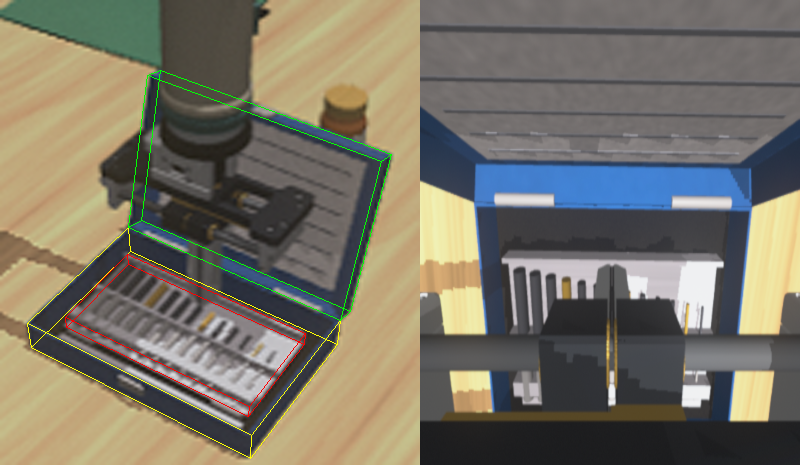

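Request:
play_rows(
  targets=[
    {"x": 0,"y": -0.02,"z": 0,"ax": 0,"ay": 0,"az": 0,"gripper": 1},
    {"x": 0,"y": 0,"z": 0.07,"ax": 0,"ay": 0,"az": 0,"gripper": 1},
    {"x": 0,"y": 0,"z": 0.07,"ax": 0,"ay": 0,"az": 0,"gripper": 1},
    {"x": 0,"y": 0.07,"z": 0,"ax": 0,"ay": 0,"az": 0,"gripper": 1},
    {"x": 0,"y": 0,"z": -0.04,"ax": 0,"ay": 0,"az": 0,"gripper": 1},
    {"x": 0,"y": 0,"z": -0.03,"ax": 0,"ay": 0,"az": 0,"gripper": 1},
    {"x": 0,"y": 0,"z": -0.03,"ax": 0,"ay": 0,"az": 0,"gripper": 1},
    {"x": 0,"y": 0,"z": -0.03,"ax": 0,"ay": 0,"az": 0,"gripper": 1},
  ],
)

```text
clock: 6.22
eef_pos: [0.5004, 0.0995, 0.0318]
eef_rot: [-2.133, -2.305, 0.001]
ft_force: [0.2, 0.4, 0.1]
gripper_width: 0.0006
grip_force: 0.0
```

Request:
play_rows(
  targets=[
    {"x": 0,"y": 0,"z": -0.015,"ax": 0,"ay": 0,"az": 0,"gripper": 1},
    {"x": 0,"y": 0,"z": -0.015,"ax": 0,"ay": 0,"az": 0,"gripper": 1},
    {"x": 0,"y": 0,"z": -0.01,"ax": 0,"ay": 0,"az": 0,"gripper": 1},
  ],
)

```text
clock: 6.47
eef_pos: [0.5007, 0.0995, 0.0254]
eef_rot: [-2.133, -2.305, 0.001]
ft_force: [-5.7, -0.1, 21.6]
gripper_width: 0.0003
grip_force: 10.6
```

Request:
play_rows(
  targets=[
    {"x": 0,"y": 0,"z": 0.15,"ax": 0,"ay": 0,"az": 0,"gripper": 1},
    {"x": 0,"y": 0,"z": 0.2,"ax": 0,"ay": 0,"az": 0,"gripper": 1},
    {"x": 0,"y": 0,"z": 0.2,"ax": 0,"ay": 0,"az": 0,"gripper": 1},
    {"x": 0,"y": 0,"z": 0.2,"ax": 0,"ay": 0,"az": 0,"gripper": 1},
    {"x": 0,"y": 0,"z": 0.2,"ax": 0,"ay": 0,"az": 0,"gripper": 1},
    {"x": 0,"y": 0,"z": 0.2,"ax": 0,"ay": 0,"az": 0,"gripper": 1},
    {"x": 0,"y": 0,"z": 0.2,"ax": 0,"ay": 0,"az": 0,"gripper": 1},
  ],
)

```text
clock: 7.05
eef_pos: [0.5007, 0.0994, 0.297]
eef_rot: [2.134, 2.306, 0.0]
ft_force: [1.3, 0.4, 0.2]
gripper_width: 0.0007
grip_force: 0.0
```

Run:
```python
from h import *
a=manip.read_camera('scene'); b=manip.read_camera('wrist')
p[3]=0
o=overlay('scene',a,p,(190,70,330,225),3); o=np.hstack([o,cv2.resize(b[...,::-1],(380,o.shape[0]))])
cv2.imwrite('pics/r3.png',o)
rows([W(.172,.27),W(.172,.15)])
L=[]
for T in [105,100,95,90,84,78,72,66,60,54,48,42,36,30,24,18,12,7,3,0]:
    t=np.radians(T); d=.150; n=.022
    cx=.08-d*np.cos(t)+n*np.sin(t); cz=.032+d*np.sin(t)+n*np.cos(t)
    if T>90: cx=.08-.16*np.cos(t)+n*np.sin(t); cz=.170
    L.append(W(cx+.008,min(cz,.182)))
rows(L,W(.172,.15))
```

```text
t 7.15 pos [0.5049 0.0997 0.302 ] F [-0.   0.2  0.6] yawerr -0.29 tilt [ 0.014  0.001 -1.   ] w 0.0005923702242703143
tgt [0.4906 0.2258 0.27  ] row [-0.071  0.63  -0.16 ]
tgt [0.4906 0.2258 0.15  ] row [ 0.   0.  -0.6]
tgt [0.4922 0.2045 0.17  ] row [ 0.008 -0.106  0.1  ]
tgt [0.4931 0.1913 0.17  ] row [ 0.005 -0.066  0.   ]
tgt [0.4941 0.1778 0.17  ] row [ 0.005 -0.068  0.   ]
tgt [0.4951 0.164  0.182 ] row [ 0.005 -0.069  0.06 ]
tgt [0.4962 0.1482 0.182 ] row [ 0.006 -0.079  0.   ]
tgt [0.4974 0.1324 0.182 ] row [ 0.006 -0.079  0.   ]
tgt [0.4985 0.1167 0.1815] row [ 0.006 -0.079 -0.003]
tgt [0.4996 0.1012 0.178 ] row [ 0.006 -0.077 -0.017]
tgt [0.5007 0.0862 0.1729] row [ 0.005 -0.075 -0.025]
tgt [0.5018 0.0718 0.1663] row [ 0.005 -0.072 -0.033]
tgt [0.5028 0.0582 0.1582] row [ 0.005 -0.068 -0.04 ]
tgt [0.5037 0.0455 0.1487] row [ 0.005 -0.063 -0.047]
tgt [0.5045 0.0339 0.138 ] row [ 0.004 -0.058 -0.054]
tgt [0.5053 0.0234 0.1261] row [ 0.004 -0.052 -0.06 ]
tgt [0.506  0.0143 0.1131] row [ 0.003 -0.046 -0.065]
tgt [0.5065 0.0065 0.0993] row [ 0.003 -0.039 -0.069]
tgt [5.07e-01 3.00e-04 8.47e-02] row [ 0.002 -0.031 -0.073]
tgt [ 0.5073 -0.0038  0.0721] row [ 0.001 -0.02  -0.063]
tgt [ 0.5074 -0.0062  0.0618] row [ 0.001 -0.012 -0.051]
tgt [ 0.5075 -0.0076  0.054 ] row [ 0.    -0.007 -0.039]
```

View pics/r3.png

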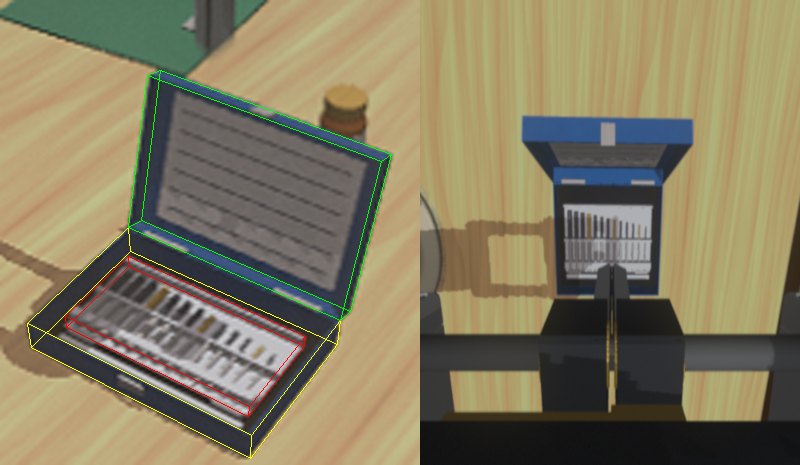

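Request:
play_rows(
  targets=[
    {"x": -0.013,"y": 0.16,"z": 0,"ax": 0,"ay": 0,"az": 0,"gripper": 1},
    {"x": -0.013,"y": 0.16,"z": 0,"ax": 0,"ay": 0,"az": 0,"gripper": 1},
    {"x": -0.013,"y": 0.16,"z": 0,"ax": 0,"ay": 0,"az": 0,"gripper": 1},
    {"x": -0.013,"y": 0.16,"z": 0,"ax": 0,"ay": 0,"az": 0,"gripper": 1},
    {"x": 0,"y": 0,"z": -0.17,"ax": 0,"ay": 0,"az": 0,"gripper": 1},
    {"x": 0,"y": 0,"z": -0.17,"ax": 0,"ay": 0,"az": 0,"gripper": 1},
    {"x": 0,"y": 0,"z": -0.17,"ax": 0,"ay": 0,"az": 0,"gripper": 1},
    {"x": 0,"y": 0,"z": -0.15,"ax": 0,"ay": 0,"az": 0,"gripper": 1},
    {"x": 0,"y": 0,"z": 0,"ax": 0,"ay": 0,"az": 0,"gripper": 1},
  ],
)

```text
clock: 7.9
eef_pos: [0.4855, 0.2259, 0.156]
eef_rot: [-2.129, -2.301, 0.02]
ft_force: [-1.5, -0.7, 0.1]
gripper_width: 0.0006
grip_force: 0.0
```

Request:
play_rows(
  targets=[
    {"x": 0.01,"y": -0.05,"z": 0.01,"ax": 0,"ay": 0,"az": 0,"gripper": 1},
    {"x": 0.01,"y": -0.05,"z": 0.01,"ax": 0,"ay": 0,"az": 0,"gripper": 1},
    {"x": 0.005,"y": -0.033,"z": 0.01,"ax": 0,"ay": 0,"az": 0,"gripper": 1},
    {"x": 0.003,"y": -0.034,"z": 0.01,"ax": 0,"ay": 0,"az": 0,"gripper": 1},
    {"x": 0.003,"y": -0.034,"z": 0.015,"ax": 0,"ay": 0,"az": 0,"gripper": 1},
    {"x": 0.003,"y": -0.034,"z": 0.015,"ax": 0,"ay": 0,"az": 0,"gripper": 1},
    {"x": 0.003,"y": -0.034,"z": 0.015,"ax": 0,"ay": 0,"az": 0,"gripper": 1},
    {"x": 0.003,"y": -0.034,"z": 0.015,"ax": 0,"ay": 0,"az": 0,"gripper": 1},
  ],
)

```text
clock: 8.57
eef_pos: [0.4993, 0.1663, 0.1838]
eef_rot: [2.133, 2.305, 0.002]
ft_force: [-0.1, 2.6, -1.7]
gripper_width: 0.0004
grip_force: 1.1
```

Run:
```python
from h import *
a=manip.read_camera('scene'); b=manip.read_camera('top');now()
p[3]=0;p[4]=np.radians(90)
o=overlay('scene',a,p,(190,70,330,225),3); o=np.hstack([o,cv2.resize(overlay('top',b,p,(160,135,285,290),3),(375,465))])
cv2.imwrite('pics/c1.png',o)
```

```text
t 8.67 pos [0.4996 0.1654 0.184 ] F [-0.2 -0.5  0.3] yawerr -0.24 tilt [ 0.002 -0.001 -1.   ] w 0.0008237690840090437
```

View pics/c1.png

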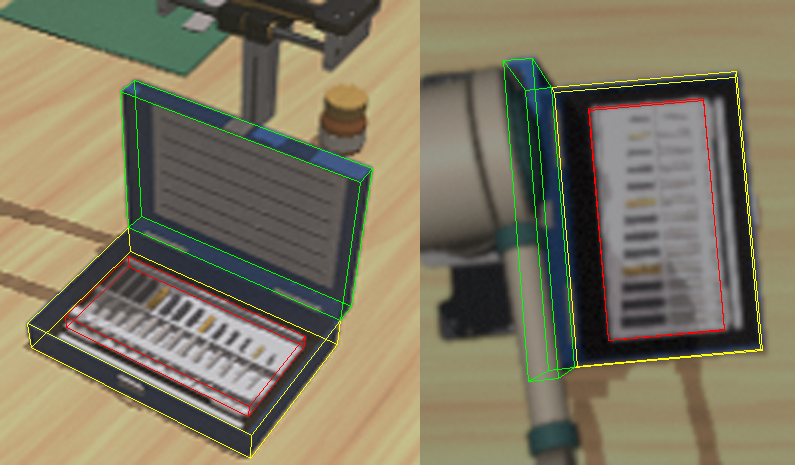

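The cover now stands at about 90°, and the case, yellow, has not moved. I'll go on over the top of the arc.

Request:
play_rows(
  targets=[
    {"x": 0.001,"y": -0.042,"z": -0.002,"ax": 0,"ay": 0,"az": 0,"gripper": 1},
    {"x": 0.001,"y": -0.042,"z": -0.003,"ax": 0,"ay": 0,"az": 0,"gripper": 1},
    {"x": 0.001,"y": -0.04,"z": -0.004,"ax": 0,"ay": 0,"az": 0,"gripper": 1},
    {"x": 0.001,"y": -0.04,"z": -0.004,"ax": 0,"ay": 0,"az": 0,"gripper": 1},
    {"x": 0.001,"y": -0.04,"z": -0.004,"ax": 0,"ay": 0,"az": 0,"gripper": 1},
    {"x": 0.001,"y": -0.039,"z": -0.004,"ax": 0,"ay": 0,"az": 0,"gripper": 1},
    {"x": 0.001,"y": -0.039,"z": -0.009,"ax": 0,"ay": 0,"az": 0,"gripper": 1},
    {"x": 0.001,"y": -0.038,"z": -0.009,"ax": 0,"ay": 0,"az": 0,"gripper": 1},
    {"x": 0.001,"y": -0.038,"z": -0.013,"ax": 0,"ay": 0,"az": 0,"gripper": 1},
    {"x": 0.001,"y": -0.037,"z": -0.013,"ax": 0,"ay": 0,"az": 0,"gripper": 1},
    {"x": 0.001,"y": -0.036,"z": -0.016,"ax": 0,"ay": 0,"az": 0,"gripper": 1},
    {"x": 0.001,"y": -0.036,"z": -0.017,"ax": 0,"ay": 0,"az": 0,"gripper": 1},
  ],
)

```text
clock: 9.67
eef_pos: [0.5011, 0.0727, 0.1631]
eef_rot: [2.134, 2.306, -0.0]
ft_force: [2.4, 1.3, 1.4]
gripper_width: 0.0003
grip_force: 0.9
```

Run:
```python
from h import *
now()
a=W(0,0);print('table at T=54: y .0718 z .1663')
```

```text
t 9.67 pos [0.5011 0.0727 0.1631] F [2.4 1.3 1.4] yawerr -0.3 tilt [-0. -0. -1.] w 0.0002804942038594731
table at T=54: y .0718 z .1663
```

Request:
play_rows(
  targets=[
    {"x": 0.002,"y": -0.035,"z": -0.015,"ax": 0,"ay": 0,"az": 0,"gripper": 1},
    {"x": 0.002,"y": -0.035,"z": -0.015,"ax": 0,"ay": 0,"az": 0,"gripper": 1},
    {"x": 0.002,"y": -0.032,"z": -0.022,"ax": 0,"ay": 0,"az": 0,"gripper": 1},
    {"x": 0.002,"y": -0.032,"z": -0.022,"ax": 0,"ay": 0,"az": 0,"gripper": 1},
    {"x": 0.002,"y": -0.029,"z": -0.026,"ax": 0,"ay": 0,"az": 0,"gripper": 1},
    {"x": 0.002,"y": -0.029,"z": -0.027,"ax": 0,"ay": 0,"az": 0,"gripper": 1},
    {"x": 0.002,"y": -0.027,"z": -0.03,"ax": 0,"ay": 0,"az": 0,"gripper": 1},
    {"x": 0.002,"y": -0.026,"z": -0.03,"ax": 0,"ay": 0,"az": 0,"gripper": 1},
    {"x": 0.002,"y": -0.023,"z": -0.032,"ax": 0,"ay": 0,"az": 0,"gripper": 1},
    {"x": 0.002,"y": -0.023,"z": -0.032,"ax": 0,"ay": 0,"az": 0,"gripper": 1},
  ],
)

```text
clock: 10.5
eef_pos: [0.505, 0.0148, 0.1126]
eef_rot: [-2.133, -2.306, 0.001]
ft_force: [-1.5, 0.2, 0.6]
gripper_width: 0.0006
grip_force: 0.5
```

Run:
```python
from h import *
now()
a=manip.read_camera('scene'); b=manip.read_camera('wrist')
p[3]=0;p[4]=np.radians(24)
o=overlay('scene',a,p,(190,70,330,225),3); o=np.hstack([o,cv2.resize(b[...,::-1],(380,465))])
cv2.imwrite('pics/c2.png',o)
```

```text
t 10.5 pos [0.505  0.0148 0.1126] F [-1.5  0.2  0.6] yawerr -0.31 tilt [-0. -0. -1.] w 0.0005983340428093391
```

View pics/c2.png

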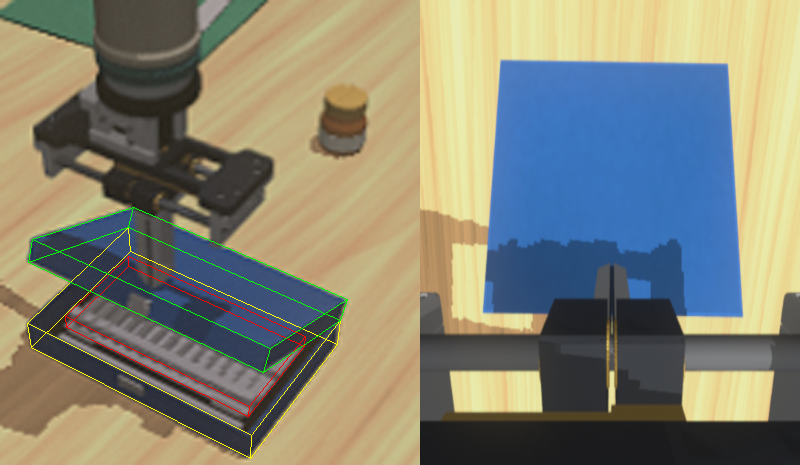

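The cover follows at about 24°, with the rack flat beneath it and the case in place. Next I close it.

Request:
play_rows(
  targets=[
    {"x": 0.001,"y": -0.02,"z": -0.034,"ax": 0,"ay": 0,"az": 0,"gripper": 1},
    {"x": 0.001,"y": -0.019,"z": -0.035,"ax": 0,"ay": 0,"az": 0,"gripper": 1},
    {"x": 0.001,"y": -0.016,"z": -0.036,"ax": 0,"ay": 0,"az": 0,"gripper": 1},
    {"x": 0.001,"y": -0.015,"z": -0.036,"ax": 0,"ay": 0,"az": 0,"gripper": 1},
    {"x": 0.001,"y": -0.01,"z": -0.032,"ax": 0,"ay": 0,"az": 0,"gripper": 1},
    {"x": 0,"y": -0.01,"z": -0.032,"ax": 0,"ay": 0,"az": 0,"gripper": 1},
    {"x": 0,"y": -0.006,"z": -0.025,"ax": 0,"ay": 0,"az": 0,"gripper": 1},
    {"x": 0,"y": -0.006,"z": -0.025,"ax": 0,"ay": 0,"az": 0,"gripper": 1},
    {"x": 0,"y": -0.004,"z": -0.02,"ax": 0,"ay": 0,"az": 0,"gripper": 1},
    {"x": 0,"y": -0.003,"z": -0.016,"ax": 0,"ay": 0,"az": 0,"gripper": 1},
  ],
)

```text
clock: 11.43
eef_pos: [0.5061, -0.0064, 0.0546]
eef_rot: [-2.133, -2.306, 0.0]
ft_force: [0.5, 0.7, 1.3]
gripper_width: 0.0003
grip_force: 0.4
```

Request:
play_rows(
  targets=[
    {"x": 0,"y": 0,"z": -0.01,"ax": 0,"ay": 0,"az": 0,"gripper": 1},
    {"x": 0,"y": 0,"z": -0.005,"ax": 0,"ay": 0,"az": 0,"gripper": 1},
  ],
)

```text
clock: 11.6
eef_pos: [0.5061, -0.0065, 0.054]
eef_rot: [2.133, 2.306, -0.0]
ft_force: [-5.4, 0.5, 23.5]
gripper_width: 0.0
grip_force: 11.7
```

Contact is firm at z = 54 mm, which is the shut height. I'll retract and check.

Request:
play_rows(
  targets=[
    {"x": 0,"y": 0,"z": 0.1,"ax": 0,"ay": 0,"az": 0,"gripper": 1},
    {"x": 0,"y": 0,"z": 0.2,"ax": 0,"ay": 0,"az": 0,"gripper": 1},
    {"x": 0,"y": 0,"z": 0.2,"ax": 0,"ay": 0,"az": 0,"gripper": 1},
    {"x": 0,"y": 0,"z": 0.2,"ax": 0,"ay": 0,"az": 0,"gripper": 1},
    {"x": 0,"y": 0,"z": 0.2,"ax": 0,"ay": 0,"az": 0,"gripper": 1},
    {"x": 0,"y": 0,"z": 0,"ax": 0,"ay": 0,"az": 0,"gripper": 1},
    {"x": 0,"y": 0,"z": 0,"ax": 0,"ay": 0,"az": 0,"gripper": 1},
  ],
)

```text
clock: 12.18
eef_pos: [0.5074, -0.0064, 0.2344]
eef_rot: [2.13, 2.303, 0.005]
ft_force: [0.1, -0.8, -0.6]
gripper_width: 0.0004
grip_force: 0.0
```

Run:
```python
from h import *
now()
a=manip.read_camera('scene')
p[3]=0;p[4]=0
o=overlay('scene',a,p,(190,70,330,225),3); o=np.hstack([o,cv2.resize(a[...,::-1],(380,465))])
cv2.imwrite('pics/c3.png',o)
```

```text
t 12.18 pos [ 0.5074 -0.0064  0.2344] F [ 0.1 -0.8 -0.6] yawerr -0.31 tilt [ 0.005 -0.001 -1.   ] w 0.000394182627403065
```

View pics/c3.png

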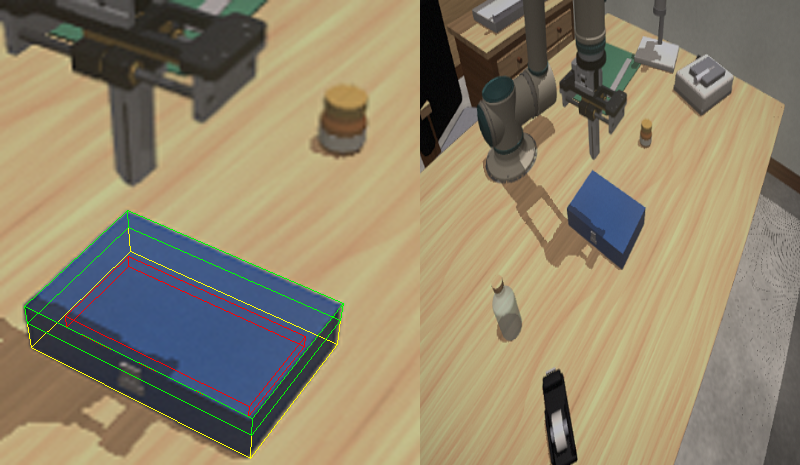

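The cover's outline matches the shut box exactly, the case has not moved, and the bottle, dispenser and jar stand where they were.

```bash
python3 -c "
from plant import manip; print(manip.finish_job())"
```

```text
the job is handed in; nothing more can be done
None
```

I folded the rack flat first, then swung the cover over and pressed it shut. The last camera picture shows the cover fully closed, the case unmoved and the bystanders where they stood, and the job was handed in at about 12 s.

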